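# Clear the tile press and gauge its gap

## Task

Take the taper gauge by its wooden handle and, with its steel blade, sweep the three dry clay scraps off the front of the tile press sideways into the open grey tray beside it, touching neither the scraps nor the upper board with the gripper itself. Then, still holding the gauge, slide its blade flat along the bed and straight in from the front between the bed and the sprung upper board until it drags snugly and lifts that board a little (about 2 to 3 mm), never forcing the board up by 6 mm or more. Finish while holding the gauge there: do not let go; leave the mug, jar and beaker alone.

Things in the scene. Friction and masses are not known exactly. Their poses are not given: they have to be found in the camera images.
- press: Wooden tile press, fixed. Origin on the table below the middle of the upper board's front lip; x points from its open front inwards, z up. Flat bed 220 mm long (x -110 to 110), 180 mm wide (y -90 to 90), top at z = 40 mm. Its front half (x < 0) is open; the upper board covers the rear half. A gantry crosses at x = 55 to 85 mm, 117 mm high, with a handwheel to 150 mm.
- lip (a point): Middle of the front edge of the upper board's flat underside, at x = 0, y = 0 of the press. The upper board is 100 mm long, 130 mm wide (y -65 to +65), 12 mm thick, level; ahead of this edge its front is bevelled, rising 6 mm over the 9 mm to x = -9, as a lead-in. At rest the gap (height of this point above the bed) is 5.5 to 7.5 mm, different each time.
- upper (a joint): How far the upper board is lifted straight up from its rest, in m: 0 at rest, stop at 0.012. It weighs 0.15 kg; two springs press it down with 2.3 N at rest plus 1.5 N per mm of lift.
- gauge: Taper gauge, loose, flat on the table, 0.14 to 0.26 kg. Origin under the handle's centre, x along the blade, z up. Wooden handle 70 mm long (x -35 to 35), 24 mm wide, z = 12 to 48 mm, on a steel foot 30 mm wide. Steel blade x = 35 to 140 mm, 30 mm wide, underside flat at z = 0, tapering evenly from 12 mm thick at x = 35 to 2.5 mm at the tip (0.0905 mm per mm).
- tip (a point): Middle of the gauge blade's tip at its flat underside, 140 mm from the gauge origin along its x.
- tray: Open grey plastic tray, fixed, 120 (x) by 106 (y) by 30 mm high, walls 4 mm, origin at the centre of its underside. Parallel to the press, beside the left or right of its front half, 4 mm from it (centre at x = -60, y = +147 or -147 mm in the press frame). A fixed plaster block of the same size stands on the other side.
- scrap0: Pale dry clay scrap, about 24 x 19 x 22 mm high, 16 g, origin under its centre; starts on the front half of the bed.
- scrap1: Pale dry clay scrap, about 20 x 22 x 20 mm high, 16 g, origin under its centre; starts on the front half of the bed.
- scrap2: Pale dry clay scrap, about 22 x 18 x 24 mm high, 16 g, origin under its centre; starts on the front half of the bed.
- mug: White mug, 76 mm across, 95 mm high, loose, right of the press; leave it alone. Origin under its centre.
- jar: Closed jar, 60 mm across, 80 mm high, loose, far left; leave it alone. Origin under its centre.
- beaker: Blue cup, 70 mm across, 85 mm high, loose, far right; leave it alone. Origin under its centre.

How it is judged:
By the outcome, as a careful person would: the job done as asked, in the order asked, and still so for the second after the job is handed in, while the arm keeps its last pose, push and grip.
It also fails if it takes over 56 s, if anything falls off the work surface, if the arm or the gripper's body presses on something with over 40 N, if the wrist force passes 120 N, or if a joint passes its speed limit or range.

## Robot

A 7-joint arm with a two-finger parallel gripper is mounted at the origin on the work surface. World frame = base frame: x ahead of the robot, y to its left, z up, the work surface at z = 0. Lengths are in m, angles in rad, forces in N, time in s.
With the tool pointing down it reaches from about 0.4 to 0.85 m from the base axis. Payload 10.4 kg.
Tool frame: the origin (TCP) lies where the fingers leave the gripper's body, on its centre line; the fingertips stand 70 mm ahead of it and the grasp point (between the pads) lies 51 mm ahead of it; z points along the fingers, y is the line along which they close (so a half turn about z gives the same grasp; the last joint's range is limited). The gripper opens to 87 mm and grips with 3 to 60 N. Pads are 19 mm wide; open, the fingers measure 117 mm over their backs; the gripper's body (75 mm by 190 mm) begins 51 mm behind the grasp point.
Start: joints at [-1.295, 0.332, -0.065, 1.46, 0.022, 1.35, -0.088], TCP at [0.184, 0.597, 0.292] pointing down, gripper open.
Joint ranges: [-2.6, 2.6], [-0.5, 2.12], [-1.47, 1.34], [0.16, 2.42], [-1.27, 4.41], [0.06, 2.06], [-2.6, 2.6]. Speed limits (rad/s): [2.22, 2.22, 2.79, 2.79, 3.14, 3.14, 3.14].

## Interface

Orientations are given as a rotation vector (axis times angle).
In Python, from bench import env gives the robot as it stands.
- The arm moves only by the tool drive_tool, never from a script. Its argument "plan" is a list that holds one entry, the list of rows, each a list of 7 numbers: the shift along the tool's x, y, z as a fraction of full scale, then the turn, a rotation vector about the tool's x, y, z as a fraction of full scale, then the opening, from 0 (shut) to 1 (fully open). In form: [[[dx, dy, dz, wx, wy, wz, fingers], ...]]. A call has 1 to 8 rows; each row is the pose to reach, as a shift and turn from the pose commanded when the call began, along the tool's axes at that moment, turning the shorter way round; what a row does not reach only later rows make up. Full scale, the value 1, is 0.8 m for a shift and 180 degrees for a turn. A row lasts 1/10 s, in which the tool goes at most 50 mm and 8.59 degrees, less where a joint would pass 70% of its speed; a pose out of reach is approached as far as the arm can. A call with a number of a shift or a turn outside -1 to 1 is refused whole. A call with a gripper value outside its range is refused whole. The fingers move at their own pace and stop on an object; the grip force is fixed at half the most. Time passes only in rows, so rows that repeat a pose let the fingers close. It gives the time, the measured TCP pose, the force, the opening and the grip force at its end, in the units of the state.
- env.observe(): the state, without advancing time (a new reading comes with each control period).
- env.grab_frame(name): name is "scene" or "top" or "wrist"; returns a dict with "color" (420x560x3 uint8, red, green, blue), "fx", "fy", "cx", "cy" (pixels), "k1" (the pictures are not rectified: a ray, as slopes to the right and down, at radius r is drawn at 1 + k1 r^2 times it, then the intrinsics apply), "R" (3x3) and "t" (3): a world point X has camera coordinates R X + t. Camera axes: x right, y down, z forward; pixel columns grow to the right and rows downward; lengths in m; the calibration is good to about 2 mm. A picture is of the moment at which its call begins. There is no depth.
- env.hand_in(): hands the job in; it is judged then, once.
The state is a dict: "time_s": time; "joint_positions": joint angles; "qvel": joint speeds; "tau": joint torques, N m; "position": TCP position; "ee_rot": TCP orientation; "force": force on the tool from outside, world axes, zero at the start; "ft_torque": the same for the moment, N m; "opening": finger opening in m; "grip_force": force on a finger pad.
Only numpy, scipy, OpenCV 4.12 (cv2) and the standard library are available. Lean on these libraries where they do the work, as an engineer would, in place of code of your own. Each camera call takes 0.05 s, during which the arm holds its last target. There are 200 camera calls.

## Working session

There is one attempt and no reset: what is moved stays moved. The work goes in short steps, Python scripts to look and compute and a tool call to move; the robot and the scene stay as the last step left them, time stands still between calls to the robot, and variables do not carry over. Pictures are saved under pics/ and viewed, at most 10 in all, crops included, and the job is handed in when it is done.

Besides the shell and the picture viewer there is one more tool, called as a command line: name --argument value ..., lists and objects as JSON in quotes. drive_tool: Moves the arm, as the interface text tells. Its arguments: {"type":"object","properties":{"plan":{"type":"array"}},"required":["plan"]}

```bash
mkdir -p pics; ls
python3 - <<'E'
from bench import env
import cv2,numpy as np
o=env.observe()
for k in ("time_s","position","ee_rot","force","opening"): print(k,o[k])
for n in ("scene","top"):
    f=env.grab_frame(n); cv2.imwrite(f"pics/{n}0.png",f["color"][:,:,::-1])
    np.savez(f"{n}0.npz",**f)
    print(n,[f[k] for k in("fx","fy","cx","cy","k1")],np.round(-f["R"].T@f["t"],3))
E
```

```text
pics
time_s 0.0
position [0.18392118 0.59703619 0.29147381]
ee_rot [-4.67595677e-01 -3.10648886e+00  2.13565876e-03]
force [ 0.12643228 -0.37718018 -0.36221766]
opening 0.08706570013443558
scene [473.8861531569587, 473.8861531569587, 277.80943265466817, 212.36800634643546, -0.058055220882016596] [ 1.046 -0.767  0.837]
top [393.6717032871071, 393.6717032871071, 278.7690541095461, 207.82180440854134, 0.010913045149605921] [ 0.449 -0.062  0.993]
```

View pics/top0.png

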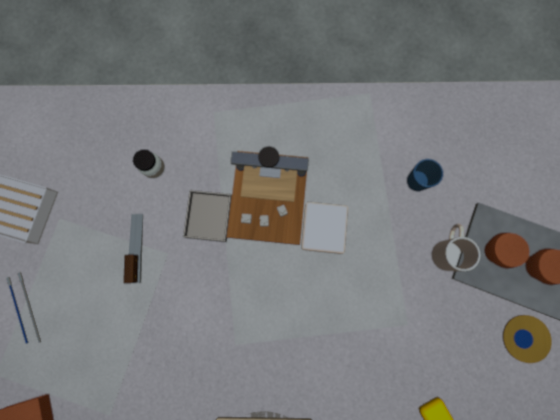

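View pics/scene0.png

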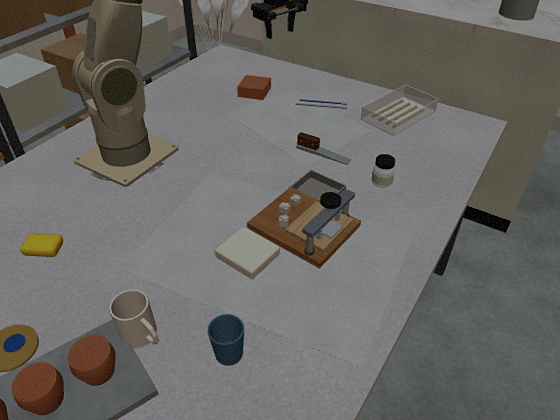

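Top view (up = +x, left = +y): the press is at about (268,200) with its front towards the robot, and the scraps are at (246,218), (264,220) and (282,210). The tray is on the left (+y) at (208,216). The gauge handle is at (131,268), with its tip near (137,214). Next I'll measure by colour masks.

```bash
cat > h.py <<'E'
import numpy as np, cv2
def K(f): return np.array([[f["fx"],0,f["cx"]],[0,f["fy"],f["cy"]],[0,0,1.]])
def ray(f,uv):
    p=cv2.undistortPoints(np.array(uv,float).reshape(-1,1,2),K(f),np.array([float(f["k1"]),0,0,0])).reshape(-1,2)
    d=np.c_[p,np.ones(len(p))]@f["R"]; c=-f["R"].T@f["t"]; return c,d
def plane(f,uv,z):
    c,d=ray(f,uv); return c+d*((z-c[2])/d[:,2:3])
def proj(f,X):
    X=np.array(X,float).reshape(-1,3)
    return cv2.projectPoints(X,cv2.Rodrigues(f["R"])[0],np.array(f["t"],float),K(f),np.array([float(f["k1"]),0,0,0]))[0].reshape(-1,2)
def comps(m,amin):
    n,l,s,c=cv2.connectedComponentsWithStats(m.astype(np.uint8))
    return [(np.argwhere(l==i)[:,::-1],s[i],c[i]) for i in range(1,n) if s[i,4]>=amin]
E
python3 - <<'E'
from h import *
f=dict(np.load("top0.npz")); im=f["color"]; 
a=cv2.resize(im[140:300,110:210],None,fx=4,fy=4,interpolation=cv2.INTER_CUBIC)
b=cv2.resize(im[140:260,180:355],None,fx=4.5,fy=4.5,interpolation=cv2.INTER_CUBIC)
a=cv2.resize(im[200:295,105:165],None,fx=5.68,fy=5.68,interpolation=cv2.INTER_CUBIC)
print(b.shape,a.shape)
cv2.imwrite("pics/b.png",cv2.convertScaleAbs(b[:,:,::-1],alpha=1.5))
hsv=cv2.cvtColor(im,cv2.COLOR_RGB2HSV)
print("handle px",im[268,131],"blade",im[235,137],"scrap",im[218,246],"bed",im[230,250],"board",im[180,260],"table",im[235,115],im[235,160],"shadow",im[265,140])
bed=(hsv[...,0]<16)&(hsv[...,1]>110)&(hsv[...,2]>50)
bed[:140]=0;bed[260:]=0;bed[:,:180]=0;bed[:,350:]=0
for p,s,c in comps(bed,200): 
    r=cv2.minAreaRect(p.astype(np.float32)); bx=cv2.boxPoints(r); print("bed",s,r); print(plane(f,bx,.04).round(4))
E
```

```text
(540, 788, 3) (540, 341, 3)
handle px [59 38 22] blade [101 109 115] scrap [138 141 140] bed [101  68  37] board [130 110  79] table [132 133 138] [138 139 145] shadow [71 75 75]
bed [ 227  169   79   75 3046] ((265.9257507324219, 205.74258422851562), (72.6377182006836, 68.9560775756836), 5.710593223571777)
[[ 0.5332  0.093   0.04  ]
 [ 0.7052  0.0803  0.04  ]
 [ 0.6863 -0.1002  0.04  ]
 [ 0.5162 -0.0827  0.04  ]]
```

View pics/b.png

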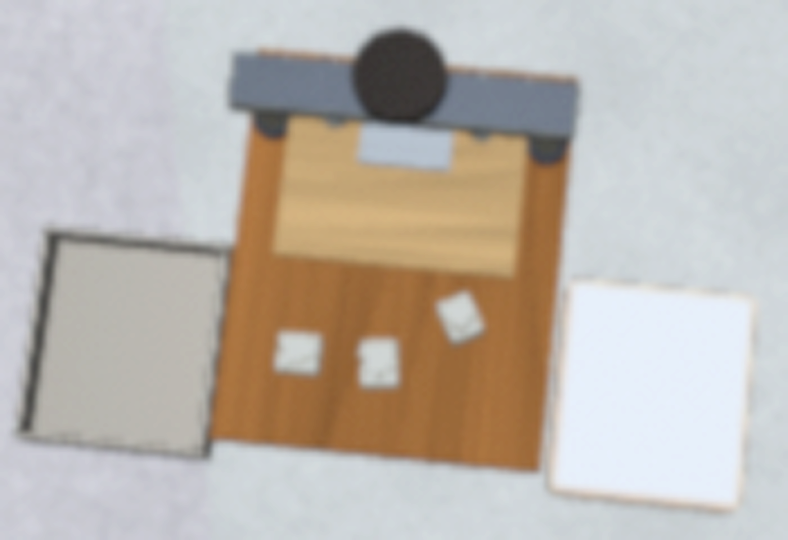

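The crop shows the bed's front corners at about (227,237) and (300,244) in full-picture pixels, yawed about -6°. The board's front edge runs from (241,196) to (294,201). All three scraps are separate.

Run:
```python
from h import *
T=dict(np.load("top0.npz")); S=dict(np.load("scene0.npz")); im=T["color"]
hsv=cv2.cvtColor(im,cv2.COLOR_RGB2HSV)
# press: edge fits on bed/ plane z=.04
bed=((hsv[...,0]<16)&(hsv[...,1]>110)&(hsv[...,2]>50))
pl=[];pr=[];pf=[]
for v in range(208,232):
    u=np.where(bed[v,200:330])[0]+200; pl.append((u.min()-.5,v)); pr.append((u.max()+.5,v))
for u in range(232,296):
    v=np.where(bed[190:260,u])[0]+190; pf.append((u,v.max()+.5))
def fit(p):
    q=plane(T,p,.04)[:,:2].astype(np.float32); return cv2.fitLine(q,cv2.DIST_HUBER,0,.01,.01).ravel()
for n,p in(("L",pl),("R",pr),("F",pf)):
    l=fit(p); print(n,l.round(4),np.degrees(np.arctan2(l[1],l[0])).round(2))
L,R,F=fit(pl),fit(pr),fit(pf)
def X(a,b):
    s=np.linalg.solve(np.c_[a[:2],-b[:2]],b[2:]-a[2:]); return a[2:]+s[0]*a[:2]
cl,cr=X(L,F),X(R,F); print("front corners",cl,cr,np.linalg.norm(cl-cr))
yaw=np.arctan2(*(cl-cr)[::-1])-np.pi/2; ex=np.array([np.cos(yaw),np.sin(yaw)]); ey=np.array([-ex[1],ex[0]])
o=(cl+cr)/2+.11*ex; print("press",o,np.degrees(yaw))
# scraps
w=(hsv[...,1]<30)&(hsv[...,2]>105); w[:203]=0;w[228:]=0;w[:,:236]=0;w[:,294:]=0
for p,s,c in comps(w,20):
    q=plane(T,[c],.062)[0,:2]; print("scrap",s,c.round(1),q.round(4),"press",((q-o)@ex).round(4),((q-o)@ey).round(4))
# gauge
for f,n,box in((T,"T",(105,205,160,290)),(S,"S",(290,125,356,168))):
    x0,y0,x1,y1=box; c=f["color"][y0:y1,x0:x1]; h=cv2.cvtColor(c,cv2.COLOR_RGB2HSV).astype(int)
    cv2.imwrite(f"pics/g{n}.png",cv2.resize(cv2.convertScaleAbs(c[:,:,::-1],alpha=1.5),None,fx=6,fy=6,interpolation=cv2.INTER_CUBIC))
    m=(h[...,1]>90)&(h[...,0]<20); m=comps(m,20)
    for p,s,cc in m:
        print(n,"handle",s+np.array([x0,y0,0,0,0]),cv2.minAreaRect((p+[x0,y0]).astype(np.float32)),plane(f,[cc+[x0,y0]],.048))
m=(hsv[...,2]<127)&(hsv[...,2]>92)&(hsv[...,1]<60); m[:208]=0;m[252:]=0;m[:,:122]=0;m[:,150:]=0
for p,s,c in comps(m,60):
    r=cv2.minAreaRect(p.astype(np.float32)); print("blade",s,r,"\n",plane(T,cv2.boxPoints(r),.006).round(4))
a=cv2.imread("pics/gT.png");b=cv2.imread("pics/gS.png"); z=np.zeros((510,750,3),np.uint8); z[:a.shape[0],:a.shape[1]]=a[:510]; z[:b.shape[0],340:340+b.shape[1]]=b; cv2.imwrite("pics/g.png",z)
```

```text
L [ 0.995  -0.0999  0.5748  0.0894] -5.74
R [ 0.995  -0.0999  0.5771 -0.0891] -5.73
F [0.0988 0.9951 0.5246 0.0024] 84.33
front corners [0.5336512  0.09357742] [ 0.51611793 -0.08300426] 0.17745
press [ 0.6343463  -0.00558215] -5.670457
scrap [278 206   9  10  62] [281.8 210.2] [ 0.5946 -0.0421] press -0.0359 -0.0403
scrap [241 214  10   9  74] [245.9 218. ] [0.5755 0.0436] press -0.0634 0.0431
scrap [260 216   8  10  78] [263.6 220.5] [0.5696 0.0012] press -0.0651 0.0003
T handle [125 255  12  27 316] ((130.5, 268.0), (26.0, 11.0), 90.0) [[0.45569697 0.32008183 0.048     ]]
S handle [298 133  22  17 245] ((308.1156311035156, 140.62989807128906), (22.668899536132812, 12.4678955078125), 17.35402488708496) [[0.47137446 0.30880927 0.048     ]]
blade [129 214  15  38 481] ((136.01780700683594, 232.5191650390625), (13.324197769165039, 37.45580291748047), 2.12109637260437) 
 [[0.4989 0.3446 0.006 ]
 [0.5943 0.3474 0.006 ]
 [0.593  0.313  0.006 ]
 [0.4978 0.3107 0.006 ]]
```

View pics/g.png

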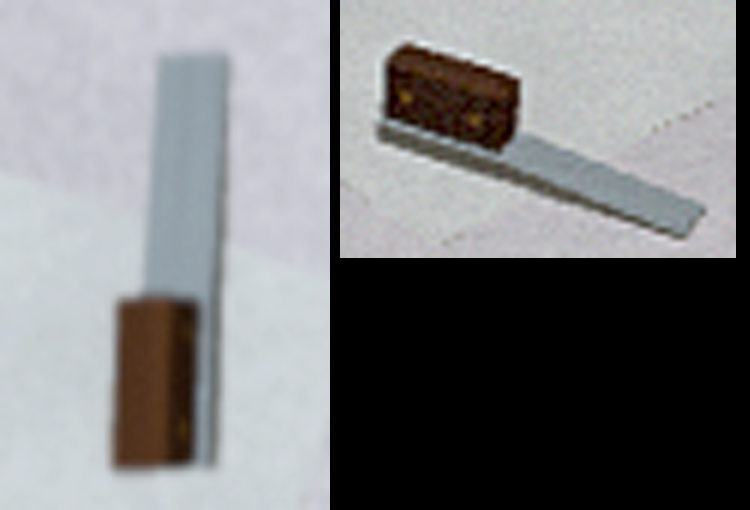

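The gauge lies with its blade pointing +x. The tip corners are at about (131.7,214) and (143.2,214.2), and the handle's top face is centred near (128.3,269) with its side face visible to the right.

Run:
```python
from h import *
T=dict(np.load("top0.npz")); S=dict(np.load("scene0.npz"))
px=lambda P,o:(np.array(P,float)+.5)/6-.5+o
t=plane(T,px([(160,54),(229,55)],[105,205]),.0025); tip=t.mean(0); print("tip",t)
hb=plane(T,px([(120,299),(171,299),(162,468),(112,468)],[105,205]),.048); print("handle top",hb,hb.mean(0))
h=hb.mean(0); d=(tip-h)[:2]; print("len",np.linalg.norm(d),"yaw",np.degrees(np.arctan2(d[1],d[0])))
# scene: handle top corners, tip corners
print("S handle top",plane(S,px([(405-340,42),(520-340,76),(515-340,95),(388-340,58)],[290,125]),.048))
print("S tip",plane(S,px([(706-340,208),(683-340,237)],[290,125]),.0025))
from bench import env
o=env.observe(); R=cv2.Rodrigues(np.array(o["ee_rot"]))[0]; print(R.round(4))
```

```text
tip [[0.59471562 0.34579114 0.0025    ]
 [0.59431265 0.31599991 0.0025    ]]
handle top [[0.48856133 0.33661572 0.048     ]
 [0.48862573 0.31596808 0.048     ]
 [0.42199582 0.31513502 0.048     ]
 [0.42190496 0.33514306 0.048     ]] [0.45527196 0.32571547 0.048     ]
len 0.13933849334763457 yaw 2.1305214604470533
S handle top [[0.42490721 0.33996455 0.048     ]
 [0.49092602 0.34313147 0.048     ]
 [0.49723927 0.32622448 0.048     ]
 [0.42527298 0.32199461 0.048     ]]
S tip [[0.59760132 0.34917033 0.0025    ]
 [0.59879326 0.32029357 0.0025    ]]
[[-9.557e-01  2.943e-01 -3.000e-04]
 [ 2.943e-01  9.557e-01 -1.200e-03]
 [-1.000e-04 -1.200e-03 -1.000e+00]]
```

```bash
cat > go.py <<'E'
import sys,numpy as np
from scipy.spatial.transform import Rotation as Ro
from bench import env
# usage: go.py x y z yawdeg : target TCP (gauge-x heading yaw; tool down), prints row numbers
def rows(t,yaw,o=None):
    o=o or env.observe(); R=Ro.from_rotvec(o["ee_rot"])
    c,s=np.cos(np.radians(yaw)),np.sin(np.radians(yaw))
    G=Ro.from_matrix([[-c,-s,0],[-s,c,0],[0,0,-1]])
    return (R.inv().apply(np.array(t)-o["position"])/.8).round(4),((R.inv()*G).as_rotvec()/np.pi).round(4)
if __name__=="__main__":
    a=list(map(float,sys.argv[1:])); print(*rows(a[:3],a[3]))
E
python3 go.py .462 .329 .20 2
```

```text
[-0.4309 -0.2178  0.1147] [-0.0004 -0.     -0.1062]
```

drive_tool --plan '[[[-0.431,-0.218,0.115,0,0,-0.106,1],[-0.431,-0.218,0.115,0,0,-0.106,1],[-0.431,-0.218,0.115,0,0,-0.106,1],[-0.431,-0.218,0.115,0,0,-0.106,1],[-0.431,-0.218,0.115,0,0,-0.106,1],[-0.431,-0.218,0.115,0,0,-0.106,1],[-0.431,-0.218,0.115,0,0,-0.106,1],[-0.431,-0.218,0.115,0,0,-0.106,1]]]'

```text
time_s: 0.9
position: [0.4633, 0.3273, 0.1997]
ee_rot: [0.053, -3.141, 0.0]
force: [0.5, 0.5, -0.8]
opening: 0.0867
grip_force: 0.0
```

drive_tool --plan '[[[0,0,0,0,0,0,1],[0,0,0,0,0,0,1]]]'

```text
time_s: 1.1
position: [0.4626, 0.328, 0.1996]
ee_rot: [0.049, -3.14, 0.001]
force: [-1.1, 0.4, -0.3]
opening: 0.087
grip_force: 0.0
```

```bash
python3 - <<'E'
from h import *
from bench import env
o=env.observe(); print(o["time_s"],o["position"],np.array(o["ee_rot"]))
f=env.grab_frame("wrist"); np.savez("w1.npz",**f); cv2.imwrite("pics/w1.png",cv2.convertScaleAbs(f["color"][:,:,::-1],alpha=1.4))
print(proj(f,[[.4573,.329,.048],[.596,.333,.0025]]))
E
python3 go.py .462 .329 .20 2
```

```text
1.1 [0.46263825 0.32797841 0.19961693] [ 4.93161957e-02 -3.14024116e+00  1.32088316e-03]
[[282.34466709 214.0469824 ]
 [281.63324823 330.73084287]]
[-0.0003 -0.0005 -0.    ] [ 0.     -0.0003 -0.0003]
```

View pics/w1.png

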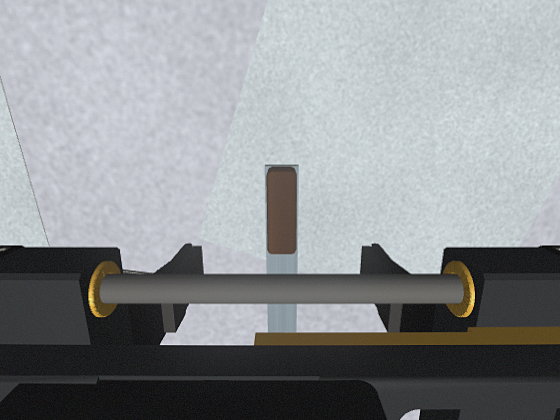

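The wrist view has the handle centred at (282,210) and aligned, 4 px from my prediction (about 3 mm further back). I'll descend and grip.

drive_tool --plan '[[[0.002,0.001,0.06,0,0,0,1],[0.002,0.001,0.1,0,0,0,1],[0.002,0.001,0.13,0,0,0,1],[0.002,0.001,0.142,0,0,0,1],[0.002,0.001,0.142,0,0,0,1],[0.002,0.001,0.142,0,0,0,1]]]'

```text
time_s: 1.75
position: [0.4607, 0.3309, 0.0879]
ee_rot: [-0.055, 3.14, 0.002]
force: [0.3, -0.1, 0.1]
opening: 0.087
grip_force: 0.0
```

drive_tool --plan '[[[0,0,0,0,0,0,0],[0,0,0,0,0,0,0],[0,0,0,0,0,0,0],[0,0,0,0,0,0,0],[0,0,0,0,0,0,0],[0,0,0,0,0,0,0],[0,0,0,0,0,0,0],[0,0,0,0,0,0,0]]]'

```text
time_s: 2.55
position: [0.4605, 0.3299, 0.0866]
ee_rot: [0.054, -3.141, -0.0]
force: [-0.4, 0.2, -0.1]
opening: 0.0309
grip_force: 0.0
```

drive_tool --plan '[[[0,0,0,0,0,0,0],[0,0,0,0,0,0,0],[0,0,0,0,0,0,0],[0,0,0,0,0,0,0],[0,0,0,0,0,0,0]]]'

```text
time_s: 3.05
position: [0.4605, 0.3298, 0.0866]
ee_rot: [0.054, -3.141, 0.0]
force: [-0.2, -0.9, 0.1]
opening: 0.0235
grip_force: 29.9
```

drive_tool --plan '[[[0,0,-0.04,0,0,0,0],[0,0,-0.08,0,0,0,0],[0,0,-0.12,0,0,0,0],[0,0,-0.15,0,0,0,0],[0,0,-0.15,0,0,0,0],[0,0,-0.15,0,0,0,0],[0,0,-0.15,0,0,0,0]]]'

```text
time_s: 3.75
position: [0.4599, 0.3296, 0.2051]
ee_rot: [0.054, -3.139, 0.002]
force: [0.1, -0.2, -0.8]
opening: 0.0241
grip_force: 29.9
```

Run:
```python
from h import *
from bench import env
o=env.observe(); print(o["time_s"],o["position"],np.array(o["ee_rot"]),o["force"],o["ft_torque"],o["grip_force"])
for n in("top","scene"): f=env.grab_frame(n); np.savez(n+"2.npz",**f)
f=env.grab_frame("scene"); T=dict(np.load("top2.npz"))
p=np.array(o["position"]); g=p+[-.005,0,-.087]; print(g)
a=[]
for f in(T,f):
    u,v=proj(f,[p+[.04,0,-.05]])[0].astype(int); y0,x0=max(v-75,0),max(u-75,0)
    a.append(cv2.resize(f["color"][y0:y0+150,x0:x0+150],(400,400),interpolation=cv2.INTER_CUBIC)); print(x0,y0,a[-1].shape)
cv2.imwrite("pics/lift.png",cv2.convertScaleAbs(np.hstack(a)[:,:,::-1],alpha=1.4))
```

```text
3.75 [0.45991596 0.32955772 0.20514381] [ 5.40153571e-02 -3.13936861e+00  2.07053490e-03] [ 0.07290909 -0.24788887 -0.77471604] [ 0.02689743  0.02266736 -0.03095378] 29.94004282169044
[0.45491596 0.32955772 0.11814381]
32 171 (400, 400, 3)
247 33 (400, 400, 3)
```

View pics/lift.png

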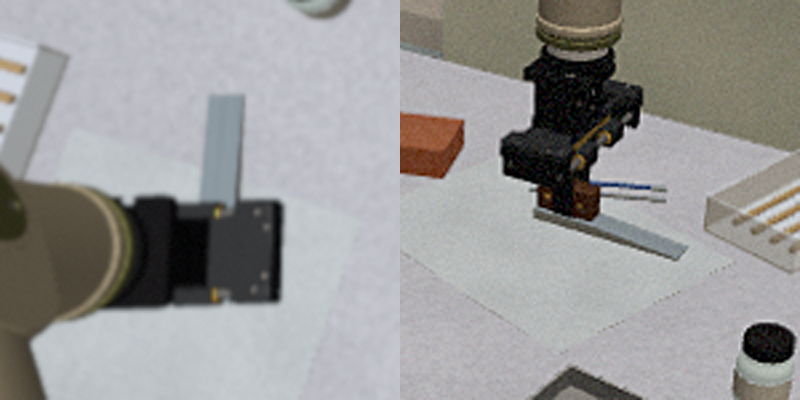

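The gauge is held and lifted, with the blade looking level. Tip middle is at about (116.9,206.6) in top and (353.1,127.9) in scene. I'll triangulate it to check for droop.

Run:
```python
from h import *
T=dict(np.load("top2.npz"));S=dict(np.load("scene2.npz"))
def tri(a,b):
    (c1,d1),(c2,d2)=ray(T,[a]),ray(S,[b]); d1,d2=d1[0],d2[0]
    s=np.linalg.lstsq(np.c_[d1,-d2],c2-c1,rcond=None)[0]; p,q=c1+s[0]*d1,c2+s[1]*d2; return (p+q)/2,np.linalg.norm(p-q)
s=2.6667
print(tri((32+226.5/s,171+95/s),(247+283/s,33+253/s)))
g=np.array([.4549,.3296,.1182]); print("expected tip",g+[.14,.005,.0025])
# press by scene view: check bed corners on z=.04 (projection of the top-view estimate)
o=np.array([.6343,-.0056]);y=np.radians(-5.7);ex=np.array([np.cos(y),np.sin(y)]);ey=np.array([-ex[1],ex[0]])
for a,b in((-.11,.09),(-.11,-.09),(.11,-.09)): print((a,b),proj(S,[*(o+a*ex+b*ey),.04]))
im=S["color"][160:275,240:370]; cv2.imwrite("pics/pS.png",cv2.resize(cv2.convertScaleAbs(im[:,:,::-1],alpha=1.4),None,fx=5,fy=5,interpolation=cv2.INTER_CUBIC))
for n,xy in(("start",(-.156,-.08)),):
    for n,gx,gy,gz in(("high",-.152,-.08,.10),("low",-.152,-.08,.0415),("swept",-.152,.115,.0415),("insert0",-.152,0,.0415)):
        p=o+(gx+.005)*ex+gy*ey; print(n,p.round(4),gz+.087)
```

```text
(array([0.59654715, 0.33435694, 0.11878123]), np.float64(0.0072980525542996))
expected tip [0.5949 0.3346 0.1207]
(-0.11, 0.09) [[289.38891546 186.7182287 ]]
(-0.11, -0.09) [[245.62484577 222.51963426]]
(0.11, -0.09) [[319.18418696 263.03664357]]
high [ 0.4801 -0.0706] 0.187
low [ 0.4801 -0.0706] 0.1285
swept [0.4994 0.1234] 0.1285
insert0 [0.488 0.009] 0.1285
```

View pics/pS.png

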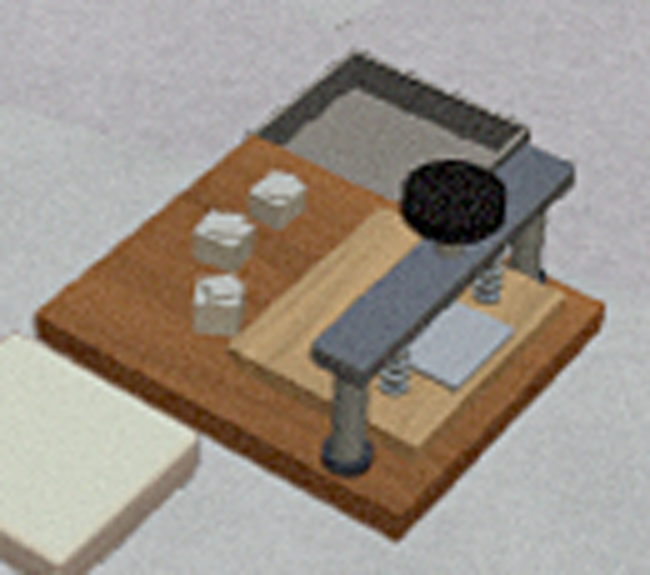

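The scene view agrees with the press pose to 1–2 px. Three scraps stand on the front half and the tray behind them is free. Moving to the right of the scraps.

```bash
python3 go.py .482 -.068 .187 -5.7
```

```text
[-0.0103 -0.4976  0.0236] [-0.0004 -0.0005  0.0426]
```

drive_tool --plan '[[[-0.001,-0.05,0.0,0,0,0,0],[-0.002,-0.1,0.0,0,0,0.01,0],[-0.004,-0.15,0.0,0,0,0.02,0],[-0.005,-0.2,0.0,0,0,0.03,0],[-0.006,-0.25,0.0,0,0,0.04,0],[-0.007,-0.3,0.0,0,0,0.043,0],[-0.008,-0.35,0.0,0,0,0.043,0],[-0.009,-0.4,0.0,0,0,0.043,0]]]'

```text
time_s: 4.7
position: [0.4783, 0.0087, 0.2062]
ee_rot: [-0.158, -3.137, -0.0]
force: [0.7, 0.4, -1.4]
opening: 0.0237
grip_force: 29.9
```

```bash
python3 go.py .482 -.068 .187 -5.7;python3 go.py .482 -.068 .138 -5.7
```

```text
[-0.0143 -0.095   0.024 ] [-0.     -0.0001 -0.0004]
[-0.0143 -0.095   0.0853] [-0.     -0.0001 -0.0004]
```

drive_tool --plan '[[[-0.007,-0.05,0.01,0,0,0,0],[-0.014,-0.095,0.024,0,0,0,0],[-0.014,-0.095,0.024,0,0,0,0],[-0.014,-0.095,0.06,0,0,0,0],[-0.014,-0.095,0.085,0,0,0,0],[-0.014,-0.095,0.085,0,0,0,0],[-0.014,-0.095,0.085,0,0,0,0]]]'

```text
time_s: 5.4
position: [0.4821, -0.0661, 0.1388]
ee_rot: [-0.158, -3.137, 0.0]
force: [0.6, -0.3, -1.2]
opening: 0.0236
grip_force: 30.0
```

```bash
python3 - <<'E'
from h import *
from bench import env
o=env.observe(); print(o["time_s"],o["position"],o["force"],o["ft_torque"])
a=[]
for n,(x0,y0,w) in(("top",(190,150,130)),("scene",(225,155,130))):
    f=env.grab_frame(n); np.savez(n+"3.npz",**f); a.append(cv2.resize(f["color"][y0:y0+w,x0:x0+w],(400,400),interpolation=cv2.INTER_CUBIC))
cv2.imwrite("pics/pre.png",cv2.convertScaleAbs(np.hstack(a)[:,:,::-1],alpha=1.5))
E
python3 go.py .482 -.068 .1285 -5.7
```

```text
5.4 [ 0.48208448 -0.06607183  0.13875429] [ 0.57820267 -0.28868096 -1.17526525] [-0.02227194  0.06586882  0.01774615]
[ 0.0007 -0.0024  0.0139] [ 0.0001  0.0004 -0.0003]
```

View pics/pre.png

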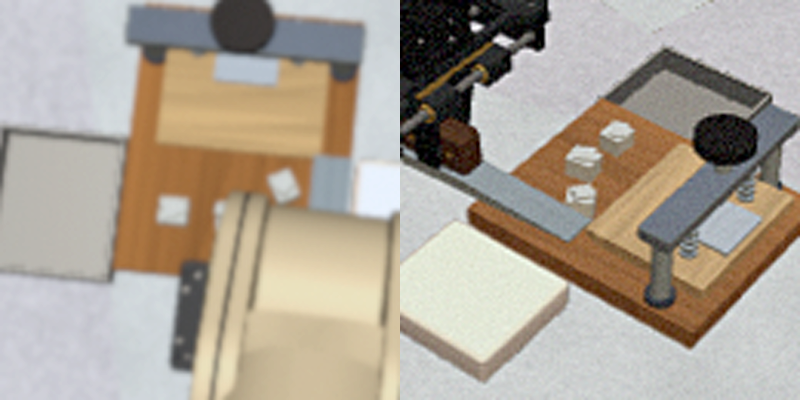

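The blade sits right of all scraps, with its tip level with the board's bevelled front edge at (310–350,156). I'll pull back 2 mm and lower it to the bed.

drive_tool --plan '[[[0.003,0,0.006,0,0,0,0],[0.003,0,0.01,0,0,0,0],[0.003,0,0.012,0,0,0,0],[0.003,0,0.0135,0,0,0,0],[0.003,0,0.0135,0,0,0,0],[0.003,0,0.0135,0,0,0,0]]]'

```text
time_s: 6.1
position: [0.4798, -0.0662, 0.1279]
ee_rot: [0.159, 3.138, 0.0]
force: [-1.8, 0.4, -0.9]
opening: 0.0242
grip_force: 30.0
```

Run:
```python
from bench import env
o=env.observe(); print(o["position"],o["force"],o["ft_torque"])
```

```text
[ 0.47981851 -0.06620015  0.12787627] [-1.7541044   0.36874176 -0.86514938] [ 0.01419562  0.00558069 -0.02581024]
```

drive_tool --plan '[[[0,0.012,0,0,0,0,0],[0,0.024,0,0,0,0,0],[0,0.036,0,0,0,0,0],[0,0.048,0,0,0,0,0],[0,0.06,0,0,0,0,0],[0,0.072,0,0,0,0,0],[0,0.084,0,0,0,0,0],[0,0.096,0,0,0,0,0]]]'

```text
time_s: 6.9
position: [0.4876, 0.0111, 0.1278]
ee_rot: [-0.158, -3.138, -0.0]
force: [-0.2, -0.1, -1.2]
opening: 0.0237
grip_force: 30.0
```

Run:
```python
from h import *
from bench import env
o=env.observe(); print(o["position"],o["force"])
a=[]
for n,(x0,y0,w) in(("top",(190,150,130)),("scene",(225,155,130))):
    f=env.grab_frame(n); a.append(cv2.resize(f["color"][y0:y0+w,x0:x0+w],(400,400),interpolation=cv2.INTER_CUBIC))
cv2.imwrite("pics/sw.png",cv2.convertScaleAbs(np.hstack(a)[:,:,::-1],alpha=1.5))
```

```text
[0.48755674 0.01105653 0.12780896] [-0.18700927 -0.13510776 -1.1551911 ]
```

View pics/sw.png

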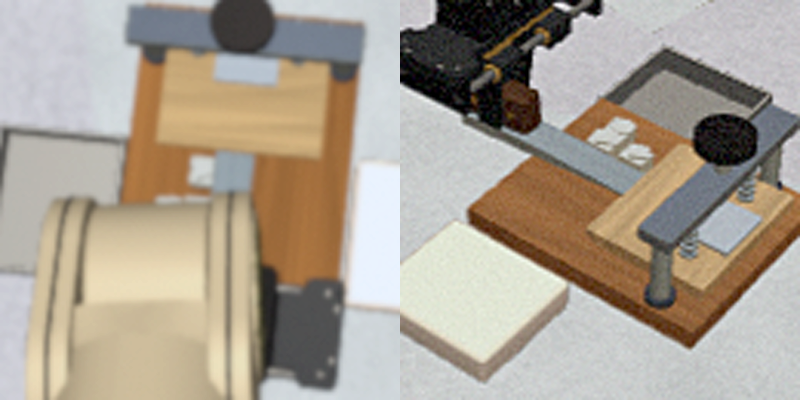

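All three scraps are being pushed upright ahead of the blade, and the board is untouched. Continuing.

drive_tool --plan '[[[0,0.012,0,0,0,0,0],[0,0.024,0,0,0,0,0],[0,0.036,0,0,0,0,0],[0,0.048,0,0,0,0,0],[0,0.06,0,0,0,0,0],[0,0.072,0,0,0,0,0],[0,0.084,0,0,0,0,0],[0,0.096,0,0,0,0,0]]]'

```text
time_s: 7.8
position: [0.4954, 0.0875, 0.1279]
ee_rot: [0.158, 3.137, 0.0]
force: [-0.4, 0.3, -0.8]
opening: 0.0236
grip_force: 30.0
```

drive_tool --plan '[[[0,0.012,0,0,0,0,0],[0,0.024,0,0,0,0,0],[0,0.036,0,0,0,0,0],[0,0.048,0,0,0,0,0],[0,0.055,0,0,0,0,0],[0,0.055,0,0,0,0,0],[0,0.055,0,0,0,0,0]]]'

```text
time_s: 8.5
position: [0.4997, 0.1302, 0.1278]
ee_rot: [-0.159, -3.137, 0.0]
force: [-0.8, -1.6, -2.1]
opening: 0.0238
grip_force: 30.0
```

drive_tool --plan '[[[0,0,-0.02,0,0,0,0],[0,0,-0.05,0,0,0,0],[0,-0.06,-0.06,0,0,0,0],[0,-0.12,-0.06,0,0,0,0],[0,-0.15,-0.06,0,0,0,0],[0,-0.15,-0.06,0,0,0,0]]]'

```text
time_s: 9.1
position: [0.487, 0.0064, 0.1761]
ee_rot: [0.169, 3.137, -0.001]
force: [-0.0, 0.8, -2.1]
opening: 0.0238
grip_force: 30.0
```

Run:
```python
from h import *
from bench import env
o=env.observe(); print(o["time_s"],o["position"],o["ee_rot"],o["force"])
a=[]
for n,(x0,y0,w) in(("top",(170,150,140)),("scene",(225,155,140))):
    f=env.grab_frame(n); np.savez(n+"4.npz",**f); a.append(cv2.resize(f["color"][y0:y0+w,x0:x0+w],(400,400),interpolation=cv2.INTER_CUBIC))
cv2.imwrite("pics/sw2.png",cv2.convertScaleAbs(np.hstack(a)[:,:,::-1],alpha=1.5))
```

```text
9.1 [0.48704538 0.00636703 0.17606305] [ 1.69238708e-01  3.13679089e+00 -1.03722837e-03] [-0.02106232  0.81192355 -2.09240803]
```

View pics/sw2.png

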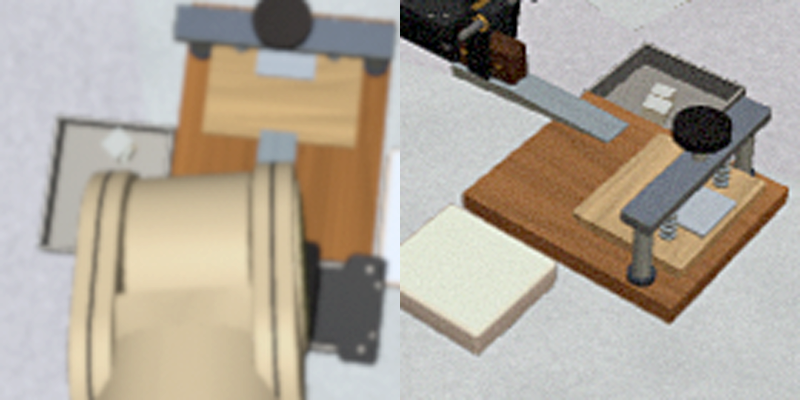

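The bed is clear of scraps. Tray scraps are visible at (122,142) in top and (660,95) in scene, but the arm hides part of the tray. I'll shift aside and count them numerically.

drive_tool --plan '[[[0.02,-0.06,-0.02,0,0,0,0],[0.02,-0.12,-0.02,0,0,0,0],[0.02,-0.15,-0.02,0,0,0,0],[0.02,-0.15,-0.02,0,0,0,0]]]'

```text
time_s: 9.6
position: [0.4593, -0.1093, 0.1921]
ee_rot: [0.165, 3.137, -0.001]
force: [-0.4, 0.1, -2.3]
opening: 0.0233
grip_force: 30.0
```

Run:
```python
from h import *
from bench import env
o=env.observe(); print(o["time_s"],o["position"],o["ee_rot"])
T=env.grab_frame("top"); np.savez("top5.npz",**T); T0=dict(np.load("top0.npz"))
o=np.array([.6343,-.0045]);y=np.radians(-5.7);ex=np.array([np.cos(y),np.sin(y)]);ey=np.array([-ex[1],ex[0]])
d=cv2.cvtColor(T["color"],cv2.COLOR_RGB2HSV)[...,2].astype(int)-cv2.cvtColor(T0["color"],cv2.COLOR_RGB2HSV)[...,2]
sub=d[185:250,180:235]
cs=comps((sub>12),8)
for p,s,c in cs:
    q=plane(T,[c+[180,185]],.02)[0,:2]-o; print("blob",s[4],(c+[180,185]).round(1),"press",(q@ex).round(3),(q@ey).round(3))
for r in sub[::2,::1]: print("".join("#" if v>12 else("-" if v<-12 else ".") for v in r))
```

```text
9.6 [ 0.4592626  -0.10931794  0.1920725 ] [ 1.64567243e-01  3.13673155e+00 -8.13808808e-04]
blob 54 [210.6 198.9] press -0.019 0.142
blob 94 [210.1 214.9] press -0.059 0.138
.......................................................
.......................................................
.......................................................
.......................................................
.......................................................
..............................###......................
............................######.....................
...........................########....................
...........................#######.....................
.............................###....-..................
...................................-...................
.......................................................
.......................................................
...............................######..................
........................####...######..................
.......................###############.-...............
.......................######.
[... 221 characters left out ...]
............................
.......................................................
.......................................................
.......................................................
.......................................................
.......................................................
.......................................................
.......................................................
.......................................................
.......................................................
.......................................................
.......................................................
.......................................................
```

All three scraps are in the tray, at press (-19,142) and two near (-59,138) mm. Now lining up for the insertion.

```bash
python3 go.py .470 .012 .192 -5.7; python3 go.py .470 .012 .1275 -5.7
```

```text
[ 2.400e-03  1.494e-01 -1.000e-04] [ 0.0001  0.0001 -0.0009]
[0.0024 0.1494 0.0805] [ 0.0001  0.0001 -0.0009]
```

drive_tool --plan '[[[0.002,0.05,0,0,0,0,0],[0.002,0.1,0,0,0,-0.001,0],[0.002,0.149,0.0,0,0,-0.001,0],[0.002,0.149,0.03,0,0,-0.001,0],[0.002,0.149,0.06,0,0,-0.001,0],[0.002,0.149,0.08,0,0,-0.001,0],[0.002,0.149,0.08,0,0,-0.001,0],[0.002,0.149,0.08,0,0,-0.001,0]]]'

```text
time_s: 10.45
position: [0.4701, 0.0134, 0.1281]
ee_rot: [-0.15, -3.138, -0.0]
force: [1.0, -0.1, -1.7]
opening: 0.0239
grip_force: 30.0
```

```bash
cat > st.py <<'E'
import numpy as np
from bench import env
# press-frame state, force averaged over camera-call periods
F=[];M=[];fr=[]
for i in range(8):
    f=env.grab_frame("scene"); fr.append(f["color"].astype(np.float32)); o=env.observe(); F.append(o["force"]);M.append(o["ft_torque"])
import sys; np.save(sys.argv[1],np.mean(fr,0))
y=np.radians(-5.7);ex=np.array([np.cos(y),np.sin(y)]);ey=np.array([-ex[1],ex[0]])
d=np.array(o["position"])[:2]-[.6343,-.0045]; F=np.mean(F,0)
print("t",o["time_s"],"tcp",np.round(o["position"],4),"tip x,y",(d@ex+.135).round(4),(d@ey).round(4),"yaw",-np.degrees(2*np.arctan(o["ee_rot"][0]/o["ee_rot"][1])).round(2) if 1 else 0)
print("Fx,Fy,Fz",(F[:2]@ex).round(2),(F[:2]@ey).round(2),F[2].round(2),"M",np.mean(M,0).round(3),"rot",np.round(o["ee_rot"],4))
E
python3 st.py r0.npy
```

```text
t 10.85 tcp [0.4702 0.0121 0.1282] tip x,y -0.03 0.0002 yaw -5.6
Fx,Fy,Fz -0.02 -0.22 -1.44 M [0.016 0.012 0.003] rot [1.5360e-01 3.1373e+00 6.0000e-04]
```

drive_tool --plan '[[[0,0,0.001,0,0,0,0],[0,0,0.001,0,0,0,0],[0,0,0.001,0,0,0,0]]]'

```text
time_s: 11.15
position: [0.4699, 0.012, 0.127]
ee_rot: [-0.154, -3.138, -0.0]
force: [0.6, 0.4, -2.5]
opening: 0.0237
grip_force: 30.0
```

```bash
python3 st.py r0.npy
```

```text
t 11.55 tcp [0.47  0.012 0.127] tip x,y -0.0301 0.0001 yaw -5.6
Fx,Fy,Fz -0.21 -0.05 -1.55 M [0.029 0.037 0.022] rot [1.5350e-01 3.1378e+00 2.0000e-04]
```

drive_tool --plan '[[[0,0,0.001,0,0,0,0],[0,0,0.001,0,0,0,0],[0,0,0.001,0,0,0,0]]]'

```text
time_s: 11.85
position: [0.47, 0.012, 0.1262]
ee_rot: [-0.154, -3.138, -0.0]
force: [0.3, -0.2, -1.8]
opening: 0.024
grip_force: 30.0
```

```bash
python3 st.py r0.npy
```

```text
t 12.25 tcp [0.47   0.012  0.1262] tip x,y -0.0301 0.0001 yaw -5.6
Fx,Fy,Fz -0.11 -0.0 -1.78 M [ 0.007  0.041 -0.009] rot [-1.5350e-01 -3.1378e+00 -2.0000e-04]
```

drive_tool --plan '[[[0,0,0.0006,0,0,0,0],[0,0,0.0006,0,0,0,0],[0,0,0.0006,0,0,0,0]]]'

```text
time_s: 12.55
position: [0.47, 0.012, 0.1257]
ee_rot: [-0.153, -3.138, -0.0]
force: [0.2, -0.1, -1.6]
opening: 0.0237
grip_force: 30.0
```

```bash
python3 st.py r0.npy
```

```text
t 12.95 tcp [0.47   0.012  0.1257] tip x,y -0.0301 0.0001 yaw -5.6
Fx,Fy,Fz 0.1 0.14 -1.31 M [ 0.01   0.009 -0.015] rot [-1.5350e-01 -3.1378e+00 -1.0000e-04]
```

drive_tool --plan '[[[0,0,0.0006,0,0,0,0],[0,0,0.0006,0,0,0,0],[0,0,0.0006,0,0,0,0]]]'

```text
time_s: 13.25
position: [0.47, 0.012, 0.1252]
ee_rot: [-0.153, -3.138, -0.0]
force: [-0.4, 0.0, -2.3]
opening: 0.024
grip_force: 30.0
```

```bash
python3 st.py r0.npy
```

```text
t 13.65 tcp [0.47   0.012  0.1253] tip x,y -0.0301 0.0001 yaw -5.6
Fx,Fy,Fz 0.18 -0.27 -1.22 M [0.003 0.022 0.012] rot [-1.5340e-01 -3.1378e+00 -1.0000e-04]
```

drive_tool --plan '[[[0,0,0.0008,0,0,0,0],[0,0,0.0008,0,0,0,0],[0,0,0.0008,0,0,0,0]]]'

```text
time_s: 13.95
position: [0.47, 0.012, 0.1246]
ee_rot: [-0.153, -3.138, -0.0]
force: [-0.7, 1.2, -2.0]
opening: 0.0237
grip_force: 30.0
```

```bash
python3 st.py r0.npy
```

```text
t 14.35 tcp [0.47   0.012  0.1246] tip x,y -0.0301 0.0001 yaw -5.6
Fx,Fy,Fz 0.08 -0.34 -1.48 M [0.016 0.039 0.014] rot [1.5350e-01 3.1378e+00 2.0000e-04]
```

drive_tool --plan '[[[0,0,0.0008,0,0,0,0],[0,0,0.0008,0,0,0,0],[0,0,0.0008,0,0,0,0]]]'

```text
time_s: 14.65
position: [0.47, 0.012, 0.124]
ee_rot: [-0.153, -3.138, -0.0]
force: [-0.3, -0.3, -1.9]
opening: 0.0236
grip_force: 30.0
```

```bash
python3 st.py r0.npy
```

```text
t 15.05 tcp [0.47  0.012 0.124] tip x,y -0.0301 0.0001 yaw -5.6
Fx,Fy,Fz -0.19 -0.05 -1.84 M [0.012 0.037 0.004] rot [1.5350e-01 3.1378e+00 2.0000e-04]
```

drive_tool --plan '[[[0,0,0.001,0,0,0,0],[0,0,0.001,0,0,0,0],[0,0,0.001,0,0,0,0]]]'

```text
time_s: 15.35
position: [0.47, 0.012, 0.1231]
ee_rot: [-0.153, -3.138, -0.0]
force: [1.0, 0.4, -1.5]
opening: 0.0239
grip_force: 30.0
```

```bash
sed -i 's/range(8)/range(5)/' st.py; python3 st.py r0.npy
python3 - <<'E'
from h import *
# where does the blade tip show in scene/compare with predictions for blade bottom on bed (tip x=-.03)
from bench import env
S=env.grab_frame("scene"); np.savez("s6.npz",**S); im=S["color"]; hsv=cv2.cvtColor(im,cv2.COLOR_RGB2HSV)
o=np.array([.6343,-.0045]);y=np.radians(-5.7);ex=np.array([np.cos(y),np.sin(y)]);ey=np.array([-ex[1],ex[0]])
W=lambda a,b,z:[*(o+a*ex+b*ey),z]
print("pred near top edge tip,back; near bottom", proj(S,[W(-.03,-.015,.0425),W(-.10,-.015,.049),W(-.03,-.015,.04),W(-.10,-.015,.04)]).round(1))
p0=proj(S,[W(-.07,-.015,.04)])[0].round().astype(int)
for a in(-.04,-.07,-.10):
    u,v=proj(S,[W(a,-.015,.04)])[0]; print(a,round(u,1),round(v,1),[(vv,*im[vv,int(round(u))]) for vv in range(int(v)-7,int(v)+5)])
E
```

```text
t 15.6 tcp [0.47   0.012  0.1232] tip x,y -0.0301 0.0001 yaw -5.6
Fx,Fy,Fz 0.07 -0.16 -1.52 M [0.01  0.037 0.018] rot [1.5340e-01 3.1378e+00 2.0000e-04]
pred near top edge tip,back; near bottom [[289.9 218.7]
 [268.  205.5]
 [289.9 219.5]
 [268.  208.2]]
-0.04 286.7 217.8 [(210, np.uint8(99), np.uint8(106), np.uint8(109)), (211, np.uint8(98), np.uint8(104), np.uint8(107)), (212, np.uint8(97), np.uint8(105), np.uint8(106)), (213, np.uint8(93), np.uint8(101), np.uint8(105)), (214, np.uint8(98), np.uint8(105), np.uint8(108)), (215, np.uint8(64), np.uint8(56), np.uint8(53)), (216, np.uint8(98), np.uint8(66), np.uint8(41)), (217, np.uint8(97), np.uint8(65), np.uint8(34)), (218, np.uint8(93), np.uint8(60), np.uint8(36)), (219, np.uint8(94), np.uint8(64), np.uint8(37)), (220, np.uint8(99), np.uint8(61), np.uint8(33)), (221, np.uint8(101), np.uint8(69), np.uint8(44))]
-0.07 277.3 213.0 [(205, np.uint8(98), np.uint8(104), np.uint8(108)), (206, np.uint8(96), np.uint8(104), np.uint8(106)), (207, np.uint8(93), np.uint8(100), np.uint8(105)), (208, np.uint8(99), np.uint8(105), np.uint8(111)), (209
[... 312 characters left out ...]
 np.uint8(62), np.uint8(30)), (216, np.uint8(102), np.uint8(70), np.uint8(49))]
-0.1 268.0 208.2 [(201, np.uint8(97), np.uint8(102), np.uint8(105)), (202, np.uint8(97), np.uint8(102), np.uint8(107)), (203, np.uint8(100), np.uint8(105), np.uint8(109)), (204, np.uint8(101), np.uint8(107), np.uint8(109)), (205, np.uint8(56), np.uint8(51), np.uint8(44)), (206, np.uint8(69), np.uint8(70), np.uint8(66)), (207, np.uint8(80), np.uint8(64), np.uint8(49)), (208, np.uint8(106), np.uint8(70), np.uint8(39)), (209, np.uint8(102), np.uint8(71), np.uint8(39)), (210, np.uint8(105), np.uint8(73), np.uint8(44)), (211, np.uint8(101), np.uint8(71), np.uint8(41)), (212, np.uint8(100), np.uint8(69), np.uint8(41))]
```

```bash
cat > pit.py <<'E'
from h import *
from scipy.spatial.transform import Rotation as Ro
def pit(S,im,pos,rv,lab):
    R=Ro.from_rotvec(rv).as_matrix(); pos=np.array(pos); out=[]
    b=im.astype(float); g=b[...,2]-b[...,0]   # blade bluish >0, wood <0
    for gx in np.arange(.05,.137,.006):
        zt=.012-.0905*(gx-.035)
        for sgn in(-1,1):
            # gauge->tool: gauge x=-tool x, y=tool y, z=-tool z ; grasp at gauge x=.005, TCP at gauge z=.0866
            P=pos+R@np.array([-(gx-.005),sgn*.015,.0866-zt])
            u,v=proj(S,[P])[0]; vs=np.arange(v-6,v+6,.25)
            prof=cv2.remap(b.mean(2).astype(np.float32)+0*g.astype(np.float32),np.full((len(vs),1),u,np.float32),vs.astype(np.float32)[:,None],cv2.INTER_LINEAR).ravel()
            d=np.gradient(cv2.GaussianBlur(prof[:,None],(1,5),0).ravel()); i=np.argmin(d) if sgn<0 else np.argmax(d)
            out.append((sgn,round(gx,3),round(vs[i]-v,2)))
    for sgn in(-1,1): print(lab,"near" if sgn<0 else "far",[(a,float(c)) for s,a,c in out if s==sgn])
E
python3 - <<'E'
from pit import *
pit(dict(np.load("scene4.npz")),np.load("scene4.npz")["color"],[.48704538,.00636703,.17606305],[.169238708,3.13679089,-.001037],"lift4")
S=dict(np.load("scene3.npz")); pit(S,S["color"],[.48208448,-.06607183,.13875429],[-.158,-3.137,0],"pre3")
S=dict(np.load("s6.npz")); pit(S,S["color"],[.47,.012,.1232],[.1534,3.1378,.0002],"now")
E
```

```text
lift4 near [(np.float64(0.05), -2.75), (np.float64(0.056), -3.0), (np.float64(0.062), -3.0), (np.float64(0.068), -3.25), (np.float64(0.074), -3.25), (np.float64(0.08), 2.5), (np.float64(0.086), 0.5), (np.float64(0.092), -3.75), (np.float64(0.098), -3.75), (np.float64(0.104), -4.0), (np.float64(0.11), -4.25), (np.float64(0.116), -4.25), (np.float64(0.122), -4.5), (np.float64(0.128), -4.75), (np.float64(0.134), -4.75)]
lift4 far [(np.float64(0.05), 4.0), (np.float64(0.056), 3.0), (np.float64(0.062), -1.0), (np.float64(0.068), -5.25), (np.float64(0.074), -1.25), (np.float64(0.08), 2.5), (np.float64(0.086), 4.5), (np.float64(0.092), -2.5), (np.float64(0.098), -3.75), (np.float64(0.104), -4.25), (np.float64(0.11), -4.0), (np.float64(0.116), -4.0), (np.float64(0.122), -4.25), (np.float64(0.128), -4.5), (np.float64(0.134), -4.5)]
pre3 near [(np.float64(0.05), 3.25), (np.float64(0.056), -2.0), (np.float64(0.062), -2.25), (np.float64(0.068), -2.5), (np.float64(0.074), -2.5), (np.float64(0.08), -2.75), (np.float64(0.086), -2.75), (np.float64(0.092), -3.25), (np.float64(0.098), -3.5), (np.float
[... 711 characters left out ...]
, -2.75), (np.float64(0.08), -2.0), (np.float64(0.086), -2.0), (np.float64(0.092), -2.25), (np.float64(0.098), -2.75), (np.float64(0.104), -3.0), (np.float64(0.11), -2.5), (np.float64(0.116), -3.5), (np.float64(0.122), -2.75), (np.float64(0.128), -3.0), (np.float64(0.134), -3.25)]
now far [(np.float64(0.05), -0.25), (np.float64(0.056), -0.5), (np.float64(0.062), -4.0), (np.float64(0.068), 3.25), (np.float64(0.074), -1.75), (np.float64(0.08), -2.75), (np.float64(0.086), -2.75), (np.float64(0.092), -3.0), (np.float64(0.098), -2.25), (np.float64(0.104), -3.0), (np.float64(0.11), -3.25), (np.float64(0.116), -3.25), (np.float64(0.122), -3.5), (np.float64(0.128), -3.5), (np.float64(0.134), -3.75)]
```

Run:
```python
from pit import *
def lat(S,pos,rv,lab,dz=0):
    R=Ro.from_rotvec(rv).as_matrix(); im=S["color"].astype(np.float32).mean(2); res=[]
    for gx in np.arange(.085,.137,.006):
        zt=.012-.0905*(gx-.035); c=np.array(pos)+R@np.array([-(gx-.005),0,.0866-zt])
        lw=np.arange(-.03,.03,.0005); P=np.array([c+R@[0,w,0] for w in lw]); q=proj(S,P).astype(np.float32)
        pr=[]
        col=cv2.remap(S["color"].astype(np.float32),q[:,None,0].copy(),q[:,None,1].copy(),cv2.INTER_LINEAR).reshape(-1,3)
        g=cv2.GaussianBlur((col[:,2]-col[:,0]+0*col[:,1])[:,None],(1,9),0).ravel()
        m=cv2.GaussianBlur(col.mean(1)[:,None],(1,9),0).ravel()
        s=np.abs(np.gradient(m))+np.abs(np.gradient(g))
        a=lw[:60][np.argmax(s[:60])]; b=lw[60:][np.argmax(s[60:])]; res.append((float(round(gx,3)),float((a*1e3).round(1)),float((b*1e3).round(1))))
    print(lab,res)
lat(dict(np.load("top2.npz")),[.45991596,.32955772,.20514381],[.0540,-3.13937,.00207],"top2")
lat(dict(np.load("top3.npz")),[.48208448,-.06607183,.13875429],[-.158,-3.137,0],"top3")
lat(dict(np.load("top4.npz")),[.48704538,.00636703,.17606305],[.169238708,3.13679089,-.001037],"top4")
lat(dict(np.load("top5.npz")),[.4592626,-.10931794,.1920725],[.164567,3.13673,-.000814],"top5")
S=dict(np.load("scene2.npz")); pit(S,S["color"],[.45991596,.32955772,.20514381],[.0540,-3.13937,.00207],"lift2")
```

```text
top2 [(0.085, -20.0, 13.5), (0.091, -19.5, 14.0), (0.097, -19.5, 13.0), (0.103, -19.0, 13.0), (0.109, -18.5, 13.5), (0.115, -18.5, 13.5), (0.121, -19.5, 12.5), (0.127, -19.0, 13.0), (0.133, -18.5, 13.0)]
top3 [(0.085, -24.5, 21.0), (0.091, -10.0, 9.5), (0.097, -23.5, 14.5), (0.103, -23.0, 15.0), (0.109, -22.5, 15.5), (0.115, -22.5, 14.5), (0.121, -19.0, 15.0), (0.127, -23.0, 15.5), (0.133, -23.0, 15.5)]
top4 [(0.085, -3.5, 1.0), (0.091, -3.0, 2.0), (0.097, -2.0, 3.0), (0.103, -1.5, 3.5), (0.109, -1.0, 16.0), (0.115, -16.0, 15.5), (0.121, -16.0, 15.5), (0.127, -16.5, 16.0), (0.133, -16.0, 15.0)]
top5 [(0.085, -10.0, 25.5), (0.091, -16.0, 24.0), (0.097, -16.0, 24.0), (0.103, -15.5, 25.0), (0.109, -15.5, 24.0), (0.115, -16.5, 24.5), (0.121, -16.0, 24.5), (0.127, -15.5, 25.0), (0.133, -15.5, 24.5)]
lift2 near [(np.float64(0.05), -0.75), (np.float64(0.056), -0.5), (np.float64(0.062), -1.0), (np.float64(0.068), -0.75), (np.float64(0.074), -0.5), (np.float64(0.08), -1.0), (np.float64(0.086), -0.75), (np.float64(0.092), -0.75), (np.float64(0.098), -0.5), (np.float64(0.104), -1.0), (np.float64(0.11), -0.75), (np.float64(0.116), -0.5), (np.float64(0.122), -1.25), (np.float64(0.128), -1.0), (np.float64(0.134), -0.75)]
lift2 far [(np.float64(0.05), -3.25), (np.float64(0.056), 4.0), (np.float64(0.062), -2.5), (np.float64(0.068), -2.25), (np.float64(0.074), 3.75), (np.float64(0.08), 2.25), (np.float64(0.086), -2.5), (np.float64(0.092), 3.0), (np.float64(0.098), -2.75), (np.float64(0.104), -2.5), (np.float64(0.11), 2.0), (np.float64(0.116), -5.5), (np.float64(0.122), 2.5), (np.float64(0.128), -5.25), (np.float64(0.134), 5.25)]
```

The image fit shows the gauge has pitched nose-up in the grip by about 3–4°: a 2 px slope along the blade that was absent just after lifting. I'll raise it, tilt the tool nose-down to level the blade, and re-measure.

drive_tool --plan '[[[0,0,-0.01,0,0,0,0],[0,0,-0.015,0,0.005,0,0],[0,0,-0.015,0,0.01,0,0],[0,0,-0.015,0,0.015,0,0],[0,0,-0.015,0,0.02,0,0],[0,0,-0.015,0,0.02,0,0],[0,0,-0.015,0,0.02,0,0]]]'

```text
time_s: 16.35
position: [0.47, 0.012, 0.1349]
ee_rot: [-0.151, -3.075, -0.004]
force: [0.3, 0.4, -2.1]
opening: 0.0239
grip_force: 30.0
```

```bash
cat > lev.py <<'E'
from pit import *
def lev(S,im,pos,rv,lab):
    R=Ro.from_rotvec(rv).as_matrix(); pos=np.array(pos); G=pos+.051*R[:,2]
    ax=-R[:,0]*[1,1,0]; ax/=np.linalg.norm(ax); ay=np.array([-ax[1],ax[0],0]); b=im.mean(2).astype(np.float32); out=[]
    for gx in np.arange(.05,.137,.003):
        zt=.012-.0905*(gx-.035); P=G+ax*(gx-.005)-ay*.015+[0,0,zt-.0356]
        u,v=proj(S,[P])[0]; vs=np.arange(v-6,v+4,.1)
        pr=cv2.remap(b,np.full((len(vs),1),u,np.float32),vs.astype(np.float32)[:,None],cv2.INTER_LINEAR)
        d=np.gradient(cv2.GaussianBlur(pr,(1,9),0).ravel()); out.append((gx,vs[np.argmin(d)]-v))
    o=np.array(out); ok=np.abs(o[:,1]-np.median(o[:,1]))<1.6; l=cv2.fitLine(np.float32(np.c_[o[ok,0]*100,o[ok,1]]),cv2.DIST_HUBER,0,.01,.01).ravel()
    k=l[1]/l[0]; mm=np.linalg.norm(proj(S,[G])-proj(S,[G+[0,0,.001]])) # px per mm
    print(lab,"slope px/cm %.3f -> nose-up deg %.2f; offset at grasp px %.2f; tool nose-down deg %.2f; grasp z %.4f"%(k,np.degrees(np.arctan(-k/10/mm)),l[3]+k*(.5-l[2]),np.degrees(np.arcsin(-R[2,0]))*-1,G[2]))
if __name__=="__main__":
    for n,p,r in(("scene2",[.45991596,.32955772,.20514381],[.0540,-3.13937,.00207]),("scene3",[.48208448,-.06607183,.13875429],[-.158,-3.137,0]),("scene4",[.48704538,.00636703,.17606305],[.169238708,3.13679089,-.001037]),("s6",[.47,.012,.1232],[.1534,3.1378,.0002])):
        S=dict(np.load(n+".npz")); lev(S,S["color"].astype(np.float32),p,r,n)
    from bench import env
    fr=[env.grab_frame("scene") for _ in range(3)]; o=env.observe(); print(o["position"],o["ee_rot"])
    lev(fr[0],np.mean([f["color"].astype(np.float32) for f in fr],0),o["position"],o["ee_rot"],"now")
E
python3 lev.py
```

```text
scene2 slope px/cm -0.004 -> nose-up deg 0.07; offset at grasp px -0.76; tool nose-down deg 0.10; grasp z 0.1541
scene3 slope px/cm -0.227 -> nose-up deg 4.15; offset at grasp px -0.89; tool nose-down deg 0.04; grasp z 0.0878
scene4 slope px/cm -0.260 -> nose-up deg 4.62; offset at grasp px -1.40; tool nose-down deg -0.02; grasp z 0.1251
s6 slope px/cm -0.207 -> nose-up deg 3.90; offset at grasp px -0.78; tool nose-down deg -0.00; grasp z 0.0722
[0.46986746 0.01203837 0.13508411] [-0.15031733 -3.07504117 -0.00480992]
now slope px/cm -0.088 -> nose-up deg 1.64; offset at grasp px -0.05; tool nose-down deg 3.61; grasp z 0.0842
```

drive_tool --plan '[[[0,0,0,0,0.007,0,0],[0,0,0,0,0.013,0,0],[0,0,0,0,0.013,0,0],[0,0,0,0,0.013,0,0]]]'

```text
time_s: 16.9
position: [0.4701, 0.0119, 0.1351]
ee_rot: [-0.149, -3.034, -0.007]
force: [-0.6, -0.1, -1.9]
opening: 0.0241
grip_force: 30.0
```

```bash
python3 lev.py|tail -2; python3 st.py r0.npy
```

```text
[0.46994871 0.0120036  0.13516499] [-0.1484823  -3.03444082 -0.00780228]
now slope px/cm 0.121 -> nose-up deg -2.26; offset at grasp px -0.92; tool nose-down deg 5.94; grasp z 0.0844
t 17.3 tcp [0.47   0.012  0.1352] tip x,y -0.0302 0.0001 yaw -5.6
Fx,Fy,Fz -0.17 0.36 -1.64 M [ 0.001 -0.148 -0.001] rot [-0.1484 -3.0345 -0.0079]
```

drive_tool --plan '[[[0,0,0.004,0,0,0,0],[0,0,0.0075,0,0,0,0],[0,0,0.0075,0,0,0,0],[0,0,0.0075,0,0,0,0]]]'

```text
time_s: 17.7
position: [0.4693, 0.0121, 0.1292]
ee_rot: [-0.148, -3.034, -0.008]
force: [-2.4, 0.0, -0.8]
opening: 0.0237
grip_force: 30.0
```

```bash
python3 lev.py|tail -1; python3 st.py r0.npy
```

```text
now slope px/cm 0.041 -> nose-up deg -0.77; offset at grasp px -0.55; tool nose-down deg 5.94; grasp z 0.0785
t 18.1 tcp [0.4693 0.0121 0.1292] tip x,y -0.0308 0.0001 yaw -5.6
Fx,Fy,Fz -0.78 0.61 -0.2 M [ 0.061 -0.089  0.024] rot [-0.1484 -3.0344 -0.0079]
```

drive_tool --plan '[[[0,0,0.0015,0,0,0,0],[0,0,0.0025,0,0,0,0],[0,0,0.0025,0,0,0,0],[0,0,0.0025,0,0,0,0]]]'

```text
time_s: 18.5
position: [0.4691, 0.0121, 0.1272]
ee_rot: [-0.148, -3.034, -0.008]
force: [-2.8, 1.4, 1.3]
opening: 0.0236
grip_force: 30.0
```

```bash
python3 lev.py|tail -1; python3 st.py r0.npy
```

```text
now slope px/cm -0.007 -> nose-up deg 0.13; offset at grasp px -0.67; tool nose-down deg 5.95; grasp z 0.0765
t 18.9 tcp [0.4692 0.0121 0.1272] tip x,y -0.031 0.0001 yaw -5.6
Fx,Fy,Fz -1.25 -0.12 0.89 M [ 0.011 -0.012  0.015] rot [-0.1484 -3.0344 -0.0078]
```

Contact is established and the blade is now level on the bed (0.1°). I'm sliding in along the bed: forward D maps to dx = -0.995·D, dz = -0.104·D.

drive_tool --plan '[[[0,0,0.0005,0,0,0,0],[-0.01,0,-0.0005,0,0,0,0],[-0.02,0,-0.0015,0,0,0,0],[-0.03,0,-0.0026,0,0,0,0],[-0.04,0,-0.0037,0,0,0,0],[-0.05,0,-0.0047,0,0,0,0],[-0.062,0,-0.006,0,0,0,0],[-0.062,0,-0.006,0,0,0,0]]]'

```text
time_s: 19.7
position: [0.5202, 0.007, 0.1269]
ee_rot: [-0.149, -3.036, -0.007]
force: [1.0, 0.8, -0.0]
opening: 0.0235
grip_force: 30.0
```

```bash
sed -i 's/+\.135)/+.135-.0053)/' st.py; python3 st.py r1.npy; python3 lev.py|tail -1
cat > sh.py <<'E'
import sys; from h import *
S=dict(np.load("scene0.npz")); o=np.array([.6343,-.0045]);y=np.radians(-5.7);ex=np.array([np.cos(y),np.sin(y)]);ey=np.array([-ex[1],ex[0]])
W=lambda a,b,z:[*(o+a*ex+b*ey),z]
a,b=[np.load(n).mean(2).astype(np.float32) for n in sys.argv[1:3]]
up=(proj(S,[W(.03,-.05,.061)])-proj(S,[W(.03,-.05,.06)]))[0]
for lab,pt,h in(("board right-front",W(.015,-.055,.06),11),("board right edge",W(.03,-.062,.055),9),("FIXED bed corner",W(.10,-.085,.04),9),("FIXED wheel",W(.07,0,.15),10)):
    u,v=proj(S,[pt])[0].round().astype(int); A=a[v-h:v+h,u-h:u+h];B=b[v-h:v+h,u-h:u+h]
    w=cv2.createHanningWindow((2*h,2*h),cv2.CV_32F); gy,gx=np.gradient(cv2.GaussianBlur(A,(0,0),.7)); D=cv2.GaussianBlur(B-A,(0,0),.7)
    M=np.c_[gx.ravel(),gy.ravel()]; s=np.linalg.lstsq(M*w.ravel()[:,None],-(D*w).ravel(),rcond=None)[0]
    k=(M@up); l=-(k*D.ravel()*w.ravel()).sum()/(k*k*w.ravel()).sum()
    print(lab,(u,v),"shift",s.round(3),"lift-only mm %.2f"%l)
E
python3 sh.py r0.npy r1.npy
```

```text
t 19.95 tcp [0.5187 0.0072 0.1269] tip x,y 0.0135 0.0002 yaw -5.6
Fx,Fy,Fz 1.26 0.21 -0.23 M [-0.028 -0.505 -0.017] rot [-0.1484 -3.0347 -0.0079]
now slope px/cm 0.004 -> nose-up deg -0.07; offset at grasp px -0.83; tool nose-down deg 5.93; grasp z 0.0762
board right-front (np.int64(295), np.int64(230)) shift [-0.011  0.006] lift-only mm -0.03
board right edge (np.int64(298), np.int64(236)) shift [0.022 0.031] lift-only mm -0.05
FIXED bed corner (np.int64(317), np.int64(259)) shift [-0.005  0.005] lift-only mm 0.01
FIXED wheel (np.int64(330), np.int64(198)) shift [-0.01   0.016] lift-only mm -0.04
```

drive_tool --plan '[[[-0.006,0,-0.0006,0,0,0,0],[-0.012,0,-0.0012,0,0,0,0],[-0.018,0,-0.0018,0,0,0,0],[-0.025,0,-0.0025,0,0,0,0],[-0.025,0,-0.0025,0,0,0,0]]]'

```text
time_s: 20.6
position: [0.5397, 0.0052, 0.1268]
ee_rot: [-0.149, -3.035, -0.007]
force: [1.2, -0.1, 0.2]
opening: 0.0235
grip_force: 30.0
```

```bash
python3 st.py r2.npy; python3 lev.py|tail -1; python3 sh.py r0.npy r2.npy
```

```text
t 20.85 tcp [0.5389 0.0052 0.1269] tip x,y 0.0338 0.0002 yaw -5.6
Fx,Fy,Fz 0.44 0.16 -0.38 M [-0.043 -0.521 -0.019] rot [-0.1485 -3.0348 -0.0078]
now slope px/cm 0.092 -> nose-up deg -1.72; offset at grasp px -1.46; tool nose-down deg 5.93; grasp z 0.0761
board right-front (np.int64(295), np.int64(230)) shift [-0.018  0.022] lift-only mm -0.09
board right edge (np.int64(298), np.int64(236)) shift [0.044 0.061] lift-only mm -0.11
FIXED bed corner (np.int64(317), np.int64(259)) shift [-0.007  0.005] lift-only mm 0.02
FIXED wheel (np.int64(330), np.int64(198)) shift [-0.037  0.002] lift-only mm -0.00
```

drive_tool --plan '[[[-0.006,0,-0.0006,0,0,0,0],[-0.012,0,-0.0012,0,0,0,0],[-0.018,0,-0.0018,0,0,0,0],[-0.018,0,-0.0018,0,0,0,0]]]'

```text
time_s: 21.4
position: [0.5521, 0.0041, 0.1263]
ee_rot: [-0.148, -3.03, -0.008]
force: [-6.8, 0.8, 4.6]
opening: 0.024
grip_force: 30.0
```

```bash
python3 st.py r3.npy; python3 sh.py r0.npy r3.npy
```

```text
t 21.65 tcp [0.552  0.0041 0.1262] tip x,y 0.047 0.0004 yaw -5.59
Fx,Fy,Fz -6.75 0.15 3.43 M [ 0.156  1.149 -0.005] rot [-0.1479 -3.0308 -0.008 ]
board right-front (np.int64(295), np.int64(230)) shift [-0.015 -0.208] lift-only mm 0.61
board right edge (np.int64(298), np.int64(236)) shift [ 0.009 -0.089] lift-only mm 0.38
FIXED bed corner (np.int64(317), np.int64(259)) shift [-0.036  0.004] lift-only mm 0.04
FIXED wheel (np.int64(330), np.int64(198)) shift [-0.04   0.007] lift-only mm -0.02
```

The board is starting to lift (about 0.6 mm) and there is drag on the blade, which implies a gap near 6.1 mm. Advancing 11 mm.

drive_tool --plan '[[[-0.004,0,-0.0005,0,0,0,0],[-0.008,0,-0.0009,0,0,0,0],[-0.0137,0,-0.0015,0,0,0,0],[-0.0137,0,-0.0015,0,0,0,0]]]'

```text
time_s: 22.05
position: [0.5624, 0.0031, 0.1262]
ee_rot: [-0.148, -3.028, -0.008]
force: [-10.2, 1.2, 6.8]
opening: 0.0238
grip_force: 30.0
```

```bash
python3 st.py r4.npy; python3 sh.py r0.npy r4.npy
```

```text
t 22.3 tcp [0.5624 0.0031 0.1262] tip x,y 0.0574 0.0004 yaw -5.59
Fx,Fy,Fz -10.15 0.22 5.91 M [ 2.580e-01  2.026e+00 -1.000e-03] rot [-0.1478 -3.029  -0.0082]
board right-front (np.int64(295), np.int64(230)) shift [ 0.01  -0.474] lift-only mm 1.44
board right edge (np.int64(298), np.int64(236)) shift [ 0.023 -0.429] lift-only mm 1.28
FIXED bed corner (np.int64(317), np.int64(259)) shift [-0.01   0.004] lift-only mm 0.04
FIXED wheel (np.int64(330), np.int64(198)) shift [-0.046  0.029] lift-only mm -0.07
```

drive_tool --plan '[[[-0.004,0,-0.0006,0,0,0,0],[-0.008,0,-0.0011,0,0,0,0],[-0.0137,0,-0.0018,0,0,0,0],[-0.0137,0,-0.0018,0,0,0,0],[-0.0137,0,-0.0018,0,0,0,0]]]'

```text
time_s: 22.8
position: [0.573, 0.002, 0.1263]
ee_rot: [-0.148, -3.028, -0.008]
force: [-11.1, 1.9, 5.4]
opening: 0.0239
grip_force: 30.0
```

```bash
python3 st.py r5.npy; python3 sh.py r0.npy r5.npy; python3 sh.py r4.npy r5.npy|head -2; python3 lev.py | tail -1
python3 - <<'E'
from h import *
# check: gauge position vs tool - handle/blade visible, and tray scraps, other objects unchanged in scene
a=np.load("r5.npy"); b=dict(np.load("scene0.npz"))["color"].astype(np.float32)
d=np.abs(a-b).mean(2)
for n,(x0,y0,x1,y1) in dict(mug=(105,285,165,350),beaker=(200,310,250,370),jar=(365,150,402,192)).items(): print(n,d[y0:y1,x0:x1].mean().round(2))
E
```

```text
t 23.05 tcp [0.5729 0.002  0.1262] tip x,y 0.068 0.0004 yaw -5.59
Fx,Fy,Fz -11.11 0.54 5.07 M [0.272 2.22  0.015] rot [-0.1478 -3.0279 -0.0082]
board right-front (np.int64(295), np.int64(230)) shift [ 0.048 -0.744] lift-only mm 2.24
board right edge (np.int64(298), np.int64(236)) shift [-0.025 -0.644] lift-only mm 1.88
FIXED bed corner (np.int64(317), np.int64(259)) shift [-0.026  0.003] lift-only mm 0.02
FIXED wheel (np.int64(330), np.int64(198)) shift [-0.006  0.008] lift-only mm -0.02
board right-front (np.int64(295), np.int64(230)) shift [ 0.038 -0.296] lift-only mm 0.90
board right edge (np.int64(298), np.int64(236)) shift [-0.059 -0.25 ] lift-only mm 0.70
now slope px/cm 0.016 -> nose-up deg -0.31; offset at grasp px -1.08; tool nose-down deg 6.31; grasp z 0.0756
mug 5.62
beaker 5.44
jar 5.97
```

The image puts the lift at about 2.3 mm, and the wedge geometry gives about 2.5 mm. The drag is 11 N, the blade is level, the mug, jar and beaker haven't moved, and the grip is firm.

```bash
python3 -c "
from bench import env
print(env.hand_in())"
```

```text
the job is handed in; nothing more can be done
None
```

The job is handed in: all three scraps are in the tray, and the gauge is still gripped with its blade level under the upper board, lifting it about 2.3–2.5 mm by my estimate; the hand-in returned no verdict.

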